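# Load a vial through the spring gate of a labeller lane

### The job

Pick up the open amber vial, bring it to the mouth of the loading lane and, keeping it upright and only just clear of the lane floor, push it along through the spring-hinged gate, so that the vial holds the gate open while it passes and the gate swings shut behind it. Keep pushing gently, feeling for the contact, until the vial sits against the V-shaped stop somewhere farther down the lane, then let go of it standing there. The vial is full and open, so do not ram, tip or lift it over the gate, and leave the white bottle and the capped jar where they are.

Things in the scene. Friction and masses are not known exactly. Their poses are not given: they have to be found in the camera images.
- vial_center (a point): Centre (half-way up) of the open amber vial of tablets, a cylinder 36 mm in diameter, 84 mm tall, 0.03-0.065 kg, loose on the worktop. A white screw-cap bottle and a wider capped jar stand near; the three swap places. Grasp its upper 25 to 30 mm from above (fingers stay above the lane's walls) and carry it 2-5 mm clear of the lane floor: pressed on the floor it drags and pitches in the grip.
- lane: Fixed loading lane, open on top. Origin on the worktop under the middle of the shut gate; x points into the lane (the way to push), y left, z up. Floor plate 6 mm thick, x = -85 to 170 mm: a standing vial has its centre 48 mm above the origin. White walls 40 mm high; behind the gate their inner faces are at y = -24 and +36 mm, back wall at x = 162 mm. Push along y = 0.
- lane_mouth (a point): Point on the lane floor at lane x = -45 mm, y = 0, between the two flared white guides (68 mm apart at x = -65 mm, 48 mm at the gate): where the vial can be set down, clear of the gate. Lane axes.
- stop_middle (a point): Point on the lane floor at lane x = 96 mm, y = 0: the middle of the range of the black V-shaped stop clamped in the lane (46 mm high, screw head to 49 mm, open towards the gate). A seated vial touches both faces of the V, its axis at y = 0 and some x from 76 to 116 mm: different each time and NOT reported, to be felt. The stop does not give way; over 20 N between vial and stop is ramming. Lane axes.
- gate (a joint): Gate angle in rad: 0 shut across the lane, growing as the free edge swings to lane +x, at most 1.5. Steel leaf 4 mm thick, 50 mm long from the hinge post (lane x = 0, y = 31 mm, 54 mm high), 10 to 44 mm above the worktop. A spring shuts it: 1 to 2 N on the vial. A vial pushed along y = 0 touches it at x = -20 mm, opens it to about 1.1 rad and is clear at x = 66 mm, where it snaps shut behind.
- bottle: White tablet bottle with screw cap, 48 mm in diameter (cap 54 mm), 88 mm tall, loose; origin at the centre of its underside. Not to be disturbed.
- jar: Amber jar with white lid, 68 mm in diameter, 92 mm tall, loose; origin at the centre of its underside. Not to be disturbed.
Mind the look-alikes: they are no part of the job. What is meant by the part that bears vial_center is not blue, and is the smaller of those in its own colour.

How it is judged:
On the way:
1. the upright vial, within 10 mm of the lane floor, stands in the gateway and holds the gate open by more than 0.5 rad (value of joint gate above 0.5 rad and x of vial_center in the frame of lane between 0.01 and 0.068 m and z of vial_center in the frame of lane below 0.058 m and y of vial_center in the frame of lane between -0.02 and 0.02 m), for 0.05 s.
At the end, for the whole second after the job is handed in: The vial stands upright (within 0.08 rad) and at rest on the lane floor, its axis within 4 mm of the place where it touches both faces of the V stop (the seat), and the gate is shut behind it (within 0.08 rad) (horizontal distance between vial_center and seat below 0.004 m and z of vial_center in the frame of lane between 0.045 and 0.051 m and angle between vial_center's own z axis and vertical below 0.08 rad and value of joint gate below 0.08 rad and linear speed of vial below 0.02 m/s).
It fails at once if the vial is rammed into the stop with more than 20 N (contact force between vial and stop above 20 N).
It fails at once if the gate is forced with more than 15 N by the vial (contact force between vial and gate above 15 N).
It fails at once if the vial is tipped more than 0.4 rad (angle between vial_center's own z axis and vertical above 0.4 rad).
It fails at once if the vial is lowered into the lane from above, behind the gate (x of vial_center in the frame of lane between 0.02 and 0.12 m and y of vial_center in the frame of lane between -0.015 and 0.015 m and z of vial_center in the frame of lane between 0.068 and 0.085 m).
It fails at once if the white bottle or the jar is moved by more than 25 mm (distance of any of bottle, jar from where it was at the start of the episode above 0.025 m).
It also fails if it takes over 48 s, if anything falls off the work surface, if the arm or the gripper's body presses on something with over 40 N, if the wrist force passes 120 N, or if a joint passes its speed limit or range.

### The arm

A 6-joint arm with a two-finger parallel gripper is mounted at the origin on a cart in front of the work surface, level with it; the furniture and walls round the work are solid. World frame = base frame: x ahead of the robot, y to its left, z up, the work surface at z = 0. Lengths are in m, angles in rad, forces in N, time in s.
With the tool pointing down it reaches from about 0.25 to 0.8 m from the base axis. Payload 3.9 kg.
Tool frame: the origin (TCP) lies on the front face of the gripper's body, between the roots of the fingers; the fingertips stand 73 mm ahead of it and the grasp point (between the pads) lies ahead of it (r.tcp_to_grasp is the z of the grasp point in the tool frame, in m); z points along the fingers, y is the line along which they close (so a half turn about z gives the same grasp; the last joint's range is limited). The gripper opens to 85 mm and grips with 20 to 120 N. Pads are 22 mm wide; open, the fingers measure 114 mm over their backs; the gripper's body (76 mm by 85 mm) begins 54 mm behind the grasp point. The pads swing forward as they close: fully open they stand 13 mm farther back than shut.
Start: joints at [-1.119, 0.26, -0.138, 1.173, 0, 1.571], TCP at [0.229, -0.472, 0.304] pointing down, gripper open.
Joint ranges: [-2.78, 2.78], [-0.83, 1.72], [-1.28, 1.37], [-1.9, 2.12], [-1.57, 1.48], [-3.14, 3.14]. Speed limits (rad/s): [2.57, 2.57, 3.14, 3.14, 3.14, 3.14].

### API

Orientations are given as a rotation vector (axis times angle).
In Python, from workcell import r gives the robot as it stands.
- The arm moves only by the shell command python3 -m jog 'ROWS' [OPENING] [FORCE]. ROWS is JSON, a list that holds one entry, the list of rows, each a list of 4 numbers: the shift along the tool's x, y, z in cm, then the turn about the tool's z in degrees. A call has 1 to 5 rows; each row is the pose to reach, as a shift and turn from the pose commanded when the call began, along the tool's axes at that moment; what a row does not reach only later rows make up. A row lasts 1/8 s, in which the tool goes at most 62.5 mm and 10.7 degrees, less where a joint would pass 70% of its speed; a pose out of reach is approached as far as the arm can. A call with a gripper value outside its range is refused whole. OPENING is the finger opening in cm, from 0 to 8.54, set as the call begins (- or left out, the last holds). The fingers move at their own pace and stop on an object; FORCE is the grip in N (left out, the last holds). Time passes only in rows, so rows that repeat a pose let the fingers close. It gives the time, the measured TCP pose, the force, the opening and the grip force at its end, in the units of the state.
- r.sense(): the state, without advancing time (a new reading comes with each control period).
- r.camera(name): name is "scene" or "top"; returns a dict with "pixels" (420x560x3 uint8, blue, green, red), "intrinsics" (3x3 intrinsics, pixels), "R" (3x3) and "t" (3): a world point X has camera coordinates R X + t. Camera axes: x right, y down, z forward; pixel columns grow to the right and rows downward; lengths in m; the calibration is good to about 2 mm. A picture is of the moment at which its call begins. There is no depth.
- r.hand_in(): hands the job in; it is judged then, once.
The state is a dict: "clock": time; "joint_pos": joint angles; "joint_velocities": joint speeds; "joint_torque": joint torques, N m; "position": TCP position; "eef_rot": TCP orientation; "ft_force": force on the tool from outside, world axes, zero at the start; "torque": the same for the moment, N m; "opening": finger opening in m; "grip_force": force on a finger pad.
Only numpy, scipy, OpenCV 4.12 (cv2) and the standard library are available. Lean on these libraries where they do the work, as an engineer would, in place of code of your own. Each camera call takes 0.05 s, during which the arm holds its last target. There are 200 camera calls.

## Working session

There is one attempt and no reset: what is moved stays moved. The work goes in short steps, Python scripts to look and compute and a shell command to move; the robot and the scene stay as the last step left them, time stands still between calls to the robot, and variables do not carry over. Pictures are saved under pics/ and viewed, at most 10 in all, crops included, and the job is handed in when it is done.

```bash
mkdir -p pics; ls
python3 - <<'E'
from workcell import r
import cv2
s=r.sense();print(s['clock'],s['position'],s['eef_rot'],r.tcp_to_grasp,s['opening'])
for n in("scene","top"):
    c=r.camera(n);cv2.imwrite(f"pics/{n}0.png",c["pixels"]);print(n,c["intrinsics"].round(1).tolist(),c["R"].round(3).tolist(),c["t"].round(3).tolist())
E
```

```text
pics
0.0 [ 0.22896177 -0.47181786  0.3030718 ] [-3.05991103e+00 -7.03218171e-01  6.82592619e-04] 0.0539 0.08524802152640683
scene [[393.9, 0.0, 280.1], [0.0, 393.9, 211.8], [0.0, 0.0, 1.0]] [[-0.857, -0.515, 0.022], [-0.303, 0.469, -0.83], [0.417, -0.718, -0.558]] [0.423, 0.273, 0.639]
top [[490.3, 0.0, 288.9], [0.0, 490.3, 206.0], [0.0, 0.0, 1.0]] [[0.004, -1.0, -0.006], [-0.996, -0.004, -0.093], [0.093, 0.007, -0.996]] [-0.081, 0.575, 0.955]
```

View pics/top0.png

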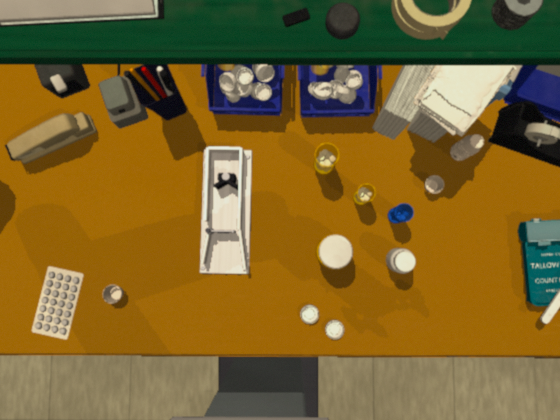

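View pics/scene0.png

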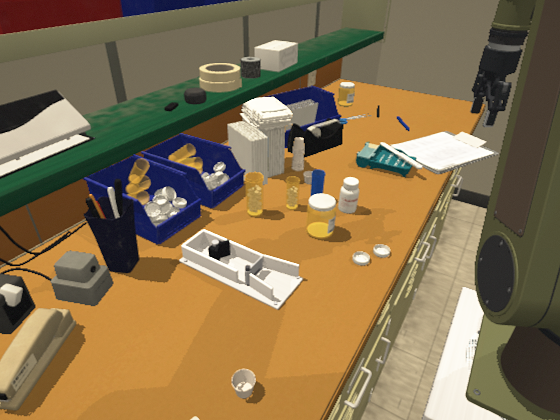

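Candidates in the top view: a tall amber vial (326,158), a small amber vial (364,194) and a blue vial (400,214). The small amber one fits, since it is not blue and is the smaller amber. I'll confirm it in one enlarged crop that also shows the lane.

Run:
```python
import cv2,numpy as np
i=cv2.imread("pics/top0.png")
a=cv2.resize(i[140:290,190:260],None,fx=4,fy=4,interpolation=cv2.INTER_CUBIC)
b=cv2.resize(i[140:230,305:425],None,fx=4,fy=4,interpolation=cv2.INTER_CUBIC)
s=cv2.resize(cv2.imread("pics/scene0.png")[160:225,240:360],None,fx=4,fy=4,interpolation=cv2.INTER_CUBIC)
b=np.vstack([b,s[:240]]);print(a.shape,b.shape)
cv2.imwrite("pics/crop.png",np.hstack([a,b]))
```

```text
(600, 280, 3) (600, 480, 3)
```

View pics/crop.png

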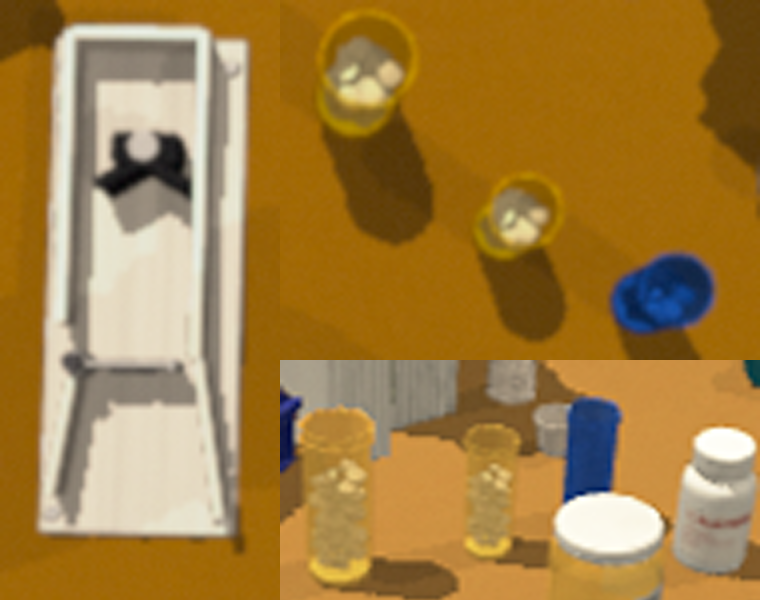

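The crop confirms it: the small amber vial, with its rim at about (366,193) in the top view, beside a larger amber one and a blue one. The lane runs up the image, with the hinge post at about (208,230) and the back inner corners at about (209,150) and (239,150).

```bash
cat > h.py <<'E'
from workcell import r
import numpy as np
def px(c,u,v,z):
    d=c["R"].T@np.linalg.solve(c["intrinsics"],[u,v,1]); o=-c["R"].T@c["t"]
    return o+d*(z-o[2])/d[2]
def proj(c,X):
    p=c["intrinsics"]@(c["R"]@np.asarray(X)+c["t"]); return (p[:2]/p[2]).round(1)
E
python3 - <<'E'
from h import *
from scipy.optimize import least_squares
from scipy.spatial.transform import Rotation as Ro
c=r.camera("top");cs=r.camera("scene")
A=lambda u,v:(190+u/4-.4,140+v/4-.4)
L=[((0,31,54),(72,362)),((162,36,40),(77,40)),((162,-24,40),(195,40)),((60,-24,40),(192,243)),((60,36,40),(73,240))]
P=[(np.array(l)/1e3,px(c,*A(*u),l[2]/1e3)) for l,u in L]
def T(p,l): k,s=np.cos(p[2]),np.sin(p[2]);return np.array([p[0]+k*l[0]-s*l[1],p[1]+s*l[0]+k*l[1]])
w=[1,1,1,1,1]
f=least_squares(lambda p:np.concatenate([T(p,l)-q[:2] for l,q in P]),[.4,.1,0])
print("lane",f.x.round(4),"res mm",(f.fun*1e3).round(1))
print("mouth",T(f.x,[-.045,0]).round(4))
for x in(-.085,.17): q=T(f.x,[x,0]);print("plate edge px",proj(c,[*q,.006]))
v=px(c,305+245/4-.4,140+212/4-.4,.084);print("vial",v.round(4))
r0=px(c,305+(487-280)/4,193,.084);r1=px(c,305+(564-280)/4,193,.084);print("dia",np.linalg.norm(r1-r0))
print("scene rim px",proj(cs,v),"base",proj(cs,[*v[:2],0]), "hinge in scene",proj(cs,[*T(f.x,[0,.031]),.054]))
s=r.sense();R=Ro.from_rotvec(s["eef_rot"]).as_matrix();print(R.round(3),s["joint_pos"])
for n,(u,w_,z) in dict(jar=(335,252,.092),bottle=(402,261,.088),tall=(326,158,.11),blue=(402,213,.084)).items(): print(n,px(c,u,w_,z).round(3))
E
```

```text
lane [ 0.5247  0.0473 -0.0067] res mm [ 0.  -0.5  0.7  0.3  0.1 -0.7  0.  -0.1 -0.9  1. ]
mouth [0.4797 0.0476]
plate edge px [226.1 273.4]
plate edge px [229. 149.]
vial [ 0.5955 -0.2239  0.084 ]
dia 0.036281985512611484
scene rim px [291.9 179.4] base [290.7 207. ] hinge in scene [246.6 265.6]
[[ 0.9    0.437 -0.001]
 [ 0.437 -0.9    0.001]
 [ 0.    -0.001 -1.   ]] [-1.11898815e+00  2.60460185e-01 -1.38880246e-01  1.17265226e+00
  8.19984133e-06  1.57080701e+00]
jar [ 0.484 -0.165  0.092]
bottle [ 0.468 -0.289  0.088]
tall [ 0.656 -0.147  0.11 ]
blue [ 0.557 -0.291  0.084]
```

```bash
python3 -m jog '[[[5,-0.7,0,-10],[10.5,-1.5,0,-20],[16,-2.3,0,-30],[21.5,-3.1,0,-40],[27,-3.9,0,-50]]]' 6.5 30
cat >> h.py <<'E'
from scipy.spatial.transform import Rotation as Ro
V=np.array([.5955,-.2239]); L0=np.array([.5247,.0473]); YAW=-.0067
def go(xy,z,yaw=YAW):
    s=r.sense();R=Ro.from_rotvec(s["eef_rot"]).as_matrix();p=s["position"]
    a=np.arctan2(R[1,1],R[0,1])
    d=R.T@(np.array([*xy,z])-p)*100
    print("t",s["clock"],"pos",np.round(p,4),"tilt",R[:,2].round(3),"cm",d.round(2),"turn",np.degrees(-(yaw-a)).round(2),"F",np.round(s["ft_force"],2),"open",round(s["opening"],4),"grip",s["grip_force"])
def lane(x,y=0):
    k,q=np.cos(YAW),np.sin(YAW);return L0+[k*x-q*y,q*x+k*y]
def here():
    s=r.sense();d=s["position"][:2]-L0;k,q=np.cos(YAW),np.sin(YAW)
    print("lane mm",(1e3*np.array([k*d[0]+q*d[1],-q*d[0]+k*d[1],s["position"][2]])).round(1),"F",np.round(s["ft_force"],2),"T",np.round(s["torque"],2))
E
python3 -c "
from h import *
go(V,.20)"
```

```text
clock: 0.82
position: [0.4564, -0.3181, 0.3038]
eef_rot: [2.472, 1.939, -0.0]
ft_force: [0.7, -0.0, 0.1]
opening: 0.0649
grip_force: 0.0
t 0.825 pos [ 0.4564 -0.3181  0.3038] tilt [-0. -0. -1.] cm [12.47 11.27 10.37] turn -13.4 F [ 0.71 -0.01  0.07] open 0.0649 grip 0.0
```

```bash
python3 -m jog '[[[3,3,2,-5],[7,6.5,5,-10],[10.5,9.5,8,-13.4],[12.4,11.2,10,-13.4],[12.4,11.2,10,-13.4]]]'
python3 -c "
from h import *
import cv2
go(V,.131)
c=r.camera('scene');i=c['pixels'];cv2.imwrite('pics/s1.png',cv2.resize(i[60:260,200:400],None,fx=3,fy=3,interpolation=2))
s=r.sense()['position']; print(proj(c,[*V,.084]),proj(c,[s[0],s[1],s[2]-.073]))
"
```

```text
clock: 1.45
position: [0.5939, -0.2252, 0.2016]
eef_rot: [-2.231, -2.207, 0.003]
ft_force: [-0.5, 0.4, -0.9]
opening: 0.0648
grip_force: 0.0
t 1.45 pos [ 0.5939 -0.2252  0.2016] tilt [-0.004  0.001 -1.   ] cm [0.12 0.19 7.06] turn -0.25 F [-0.48  0.37 -0.92] open 0.0648 grip 0.0
[291.9 179.4] [293.8 163. ]
```

View pics/s1.png

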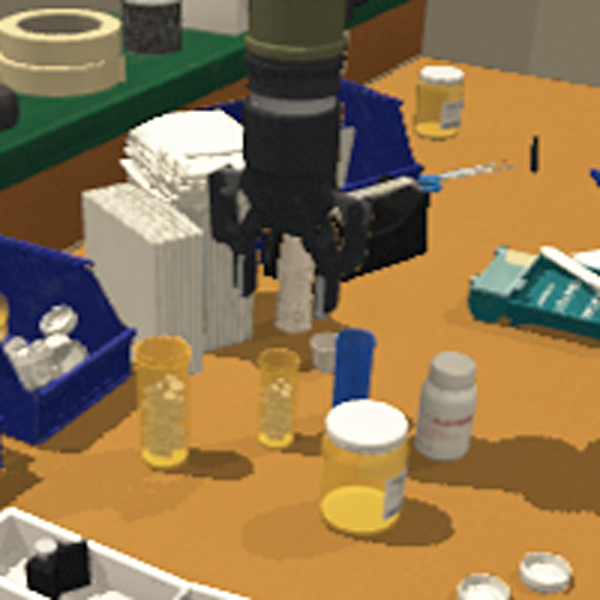

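The gripper hangs over the small vial: the fingertips straddle it, with their midpoint at about (294,159) and the rim at about (292,179). I'll descend and grip.

```bash
python3 -m jog '[[[0.12,0.19,1.5,-0.2],[0.12,0.19,3.5,-0.2],[0.12,0.19,5.5,-0.2],[0.12,0.19,7.1,-0.2],[0.12,0.19,7.1,-0.2]]]'; python3 -m jog '[[[0,0,0,0],[0,0,0,0],[0,0,0,0],[0,0,0,0],[0,0,0,0]]]' 2.5 35
python3 -c "
from h import *
go(V,.131);go(lane(-.055),.26)"
```

```text
clock: 2.12
position: [0.5945, -0.2255, 0.1317]
eef_rot: [-2.231, -2.209, 0.002]
ft_force: [-0.2, -0.0, -0.1]
opening: 0.065
grip_force: 0.0
clock: 2.75
position: [0.5966, -0.2255, 0.1341]
eef_rot: [2.23, 2.21, 0.001]
ft_force: [-0.7, -0.5, 6.3]
opening: 0.0342
grip_force: 35.3
t 2.75 pos [ 0.5966 -0.2255  0.1341] tilt [ 0.002 -0.001 -1.   ] cm [ 0.16 -0.11  0.31] turn -0.13 F [-0.67 -0.5   6.26] open 0.0342 grip 35.33676178310998
t 2.75 pos [ 0.5966 -0.2255  0.1341] tilt [ 0.002 -0.001 -1.   ] cm [ 27.19 -12.9  -12.64] turn -0.13 F [-0.67 -0.5   6.26] open 0.0342 grip 35.33676178310998
```

```bash
python3 -m jog '[[[0,0,-1,0],[0,0,-3.5,0],[0,0,-7,0],[0,0,-10.5,0],[0,0,-12.6,0]]]'; python3 -m jog '[[[3,-1.5,0,0],[8,-4,0,0],[13,-6.3,0,0],[18,-8.7,0,0],[22,-10.6,0,0]]]'
python3 -c "
from h import *
go(lane(-.055),.20)"
```

```text
clock: 3.38
position: [0.5963, -0.2253, 0.2612]
eef_rot: [2.23, 2.21, 0.002]
ft_force: [1.3, 0.1, -0.6]
opening: 0.0342
grip_force: 35.0
clock: 4.0
position: [0.4904, -0.0025, 0.2591]
eef_rot: [-2.23, -2.212, 0.0]
ft_force: [0.0, 0.4, 0.0]
opening: 0.034
grip_force: 35.0
t 4.0 pos [ 0.4904 -0.0025  0.2591] tilt [-0.001  0.001 -1.   ] cm [ 5.   -2.11  5.92] turn -0.09 F [0.05 0.43 0.04] open 0.034 grip 35.0226649583783
```

```bash
python3 -m jog '[[[2,-0.9,0.5,0],[4,-1.7,2,0],[4.9,-2.1,4,0],[5,-2.1,5.9,0],[5,-2.1,5.9,0]]]'; python3 -m jog '[[[0,0,0,0]]]'
python3 -c "
from h import *
import cv2
go(lane(-.055),.143);here()
c=r.camera('scene');i=c['pixels'];a=cv2.resize(i[130:330,150:350],None,fx=2.9,fy=2.9,interpolation=2)
cv2.imwrite('pics/s2.png',a)
"
```

```text
clock: 4.62
position: [0.4699, 0.046, 0.1989]
eef_rot: [-2.229, -2.21, 0.004]
ft_force: [0.0, -0.5, 0.9]
opening: 0.034
grip_force: 35.0
clock: 4.75
position: [0.4716, 0.0459, 0.2006]
eef_rot: [2.231, 2.211, 0.001]
ft_force: [1.1, -0.6, -0.3]
opening: 0.034
grip_force: 35.0
t 4.75 pos [0.4716 0.0459 0.2006] tilt [ 0.001  0.    -1.   ] cm [ 0.18 -0.2   5.76] turn -0.14 F [ 1.08 -0.55 -0.35] open 0.034 grip 35.00964087957982
lane mm [-53.   -1.8 200.6] F [ 1.08 -0.55 -0.35] T [-0.01 -0.01 -0.05]
```

View pics/s2.png

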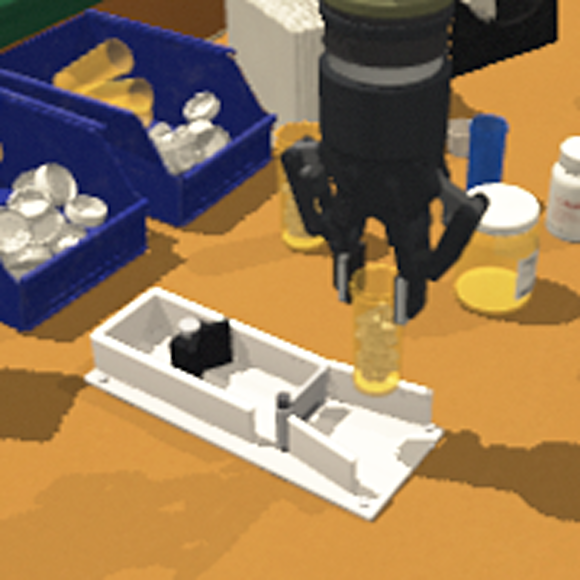

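The vial is upright in the grip above the mouth, and the stop is visible about halfway along the lane. I'll lower it to about 3 mm clear of the floor.

```bash
python3 -m jog '[[[0.08,-0.2,1.5,0],[0.08,-0.2,3.2,0],[0.08,-0.2,4.7,0],[0.08,-0.2,5.4,0],[0.08,-0.2,5.7,0]]]'; python3 -m jog '[[[0,0,0,0],[0,0,0,0]]]'
python3 -c "
from h import *
go(lane(-.055),.143);here();
c=r.camera('top')
import cv2
i=r.camera('scene')['pixels'];cv2.imwrite('pics/s3.png',cv2.resize(i[190:300,200:320],None,fx=5,fy=5,interpolation=2))
"
```

```text
clock: 5.42
position: [0.4697, 0.0466, 0.1432]
eef_rot: [2.231, 2.211, 0.001]
ft_force: [0.2, 0.3, -0.3]
opening: 0.0339
grip_force: 35.0
clock: 5.68
position: [0.4697, 0.0468, 0.1434]
eef_rot: [2.231, 2.211, 0.001]
ft_force: [0.3, 0.4, 0.4]
opening: 0.0337
grip_force: 35.0
t 5.675 pos [0.4697 0.0468 0.1434] tilt [ 0.001  0.    -1.   ] cm [ 0.09 -0.01  0.04] turn -0.13 F [0.31 0.36 0.43] open 0.0337 grip 35.034465497592464
lane mm [-55.   -0.9 143.4] F [0.31 0.36 0.43] T [-0.02  0.04 -0.01]
```

View pics/s3.png

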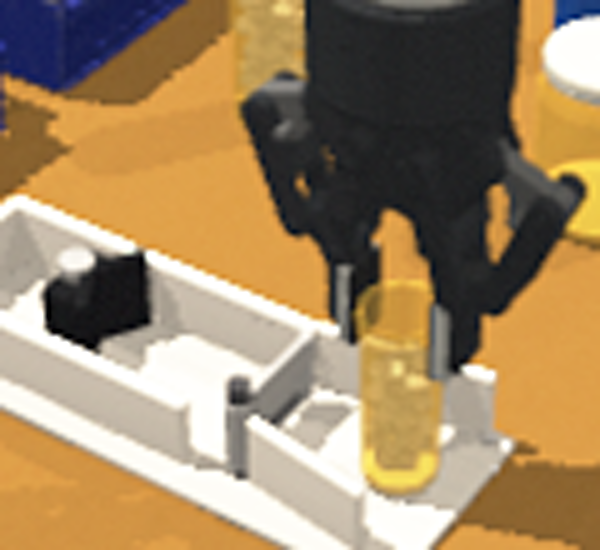

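The vial stands in the mouth, upright and just off the floor. Next is the push through the gate.

```bash
H='python3 -c "from h import *;here()"'
python3 -m jog '[[[0,0.6,0,0],[0,1.2,0,0],[0,1.8,0,0],[0,2.4,0,0],[0,3,0,0]]]'>/dev/null; eval $H
python3 -m jog '[[[0,0.5,0,0],[0,1,0,0],[0,1.5,0,0],[0,2,0,0],[0,2.5,0,0]]]'>/dev/null; eval $H
python3 -m jog '[[[0,0.5,0,0],[0,1,0,0],[0,1.5,0,0],[0,2,0,0],[0,2.5,0,0]]]'>/dev/null; eval $H
```

```text
lane mm [-24.9  -1.  142.8] F [-0.04  0.18 -0.04] T [ 0.   -0.01  0.01]
lane mm [ -0.7  -1.2 142.7] F [-2.15 -0.02 -1.26] T [-0.1   0.49  0.  ]
lane mm [ 25.1  -1.2 143. ] F [-1.22 -0.78 -0.27] T [-0.27  0.34  0.02]
```

```bash
H='python3 -c "from h import *;here()"'
python3 -m jog '[[[0,0.5,0,0],[0,1,0,0],[0,1.5,0,0],[0,2,0,0],[0,2.5,0,0]]]'>/dev/null; eval $H
python3 -m jog '[[[0,0.4,0,0],[0,0.8,0,0],[0,1.2,0,0],[0,1.5,0,0],[0,1.8,0,0]]]'>/dev/null; eval $H
python3 -c "
from h import *
import cv2
i=r.camera('scene')['pixels'];cv2.imwrite('pics/s4.png',cv2.resize(i[190:300,170:290],None,fx=5,fy=5,interpolation=2))"
```

```text
lane mm [ 50.4  -1.2 143.1] F [-1.1  -0.73 -0.01] T [-0.34  0.24  0.  ]
lane mm [ 67.7  -1.1 142.9] F [-0.32  0.62 -0.63] T [-0.01  0.01  0.01]
```

View pics/s4.png

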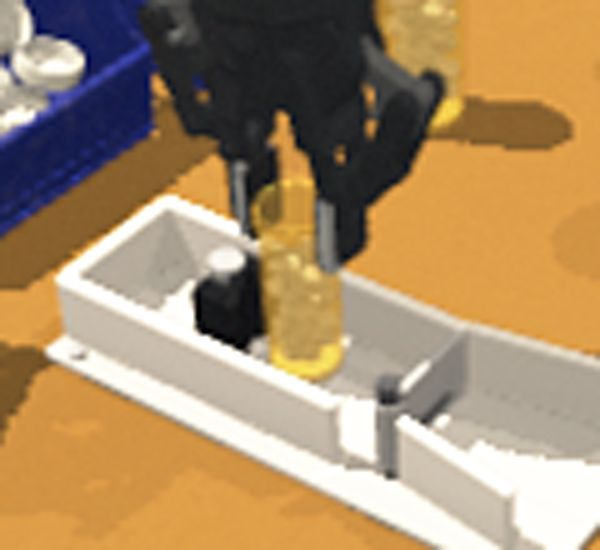

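The gate has shut behind the vial, and the vial is upright about a centimetre short of the V. I'll creep forward and feel for contact.

```bash
H='python3 -c "from h import *;here()"'
python3 -m jog '[[[0,0.1,0,0],[0,0.2,0,0],[0,0.3,0,0],[0,0.3,0,0]]]'>/dev/null; eval $H
python3 -m jog '[[[0,0.1,0,0],[0,0.2,0,0],[0,0.3,0,0],[0,0.3,0,0]]]'>/dev/null; eval $H
```

```text
lane mm [ 70.6  -1.2 142.9] F [ 1.04 -0.4  -0.24] T [ 0.02 -0.01 -0.04]
lane mm [ 73.7  -1.3 142.9] F [-0.16 -0.67 -0.17] T [ 0.   -0.04  0.03]
```

```bash
H='python3 -c "from h import *;here()"'
python3 -m jog '[[[0,0.1,0,0],[0,0.2,0,0],[0,0.2,0,0]]]'>/dev/null; eval $H
```

```text
lane mm [ 75.7  -1.2 142.9] F [-0.5   0.7  -0.06] T [ 0.02  0.   -0.01]
```

```bash
H='python3 -c "from h import *;here()"'
python3 -m jog '[[[0,0.1,0,0],[0,0.2,0,0],[0,0.2,0,0]]]'>/dev/null; eval $H
```

```text
lane mm [ 77.2  -1.2 142.8] F [-1.65 -0.01  0.11] T [ 0.06  0.32 -0.04]
```

```bash
H='python3 -c "from h import *;here()"'
python3 -m jog '[[[0,0.1,0,0],[0,0.2,0,0],[0,0.2,0,0]]]'>/dev/null; eval $H
```

```text
lane mm [ 77.8  -1.  142.4] F [-5.54  0.49  1.42] T [0.32 1.18 0.01]
```

```bash
H='python3 -c "from h import *;here()"'
python3 -m jog '[[[0,0.1,0,0],[0,0.2,0,0],[0,0.2,0,0]]]'>/dev/null; eval $H
```

```text
lane mm [ 78.4  -0.8 142. ] F [-7.59  2.25  2.32] T [ 0.46  1.76 -0.03]
```

```bash
H='python3 -c "from h import *;here()"'
python3 -m jog '[[[0.08,0,0,0],[0.16,-0.1,0,0],[0.16,-0.1,0,0]]]'>/dev/null; eval $H
```

```text
lane mm [ 78.2  -0.  141.9] F [-5.06  0.12  0.11] T [-0.07  1.3  -0.02]
```

```bash
H='python3 -c "from h import *;here()"'
python3 -m jog '[[[0,-0.1,0,0],[0,-0.1,0.1,0],[0,-0.1,0.2,0],[0,-0.1,0.2,0]]]'>/dev/null; eval $H
```

```text
lane mm [ 78.    0.  140.7] F [-6.51  0.04  2.27] T [-0.17  1.39  0.01]
```

```bash
H='python3 -c "from h import *;here()"'
python3 -m jog '[[[0,-0.1,0.05,0],[0,-0.15,0.1,0],[0,-0.15,0.1,0]]]'>/dev/null; eval $H
python3 -c "
from h import *
import cv2
i=r.camera('scene')['pixels'];cv2.imwrite('pics/s5.png',cv2.resize(i[190:300,170:290],None,fx=5,fy=5,interpolation=2))"
```

```text
lane mm [7.770e+01 1.000e-01 1.402e+02] F [-5.46 -0.44  3.39] T [-0.28  1.21  0.  ]
```

View pics/s5.png

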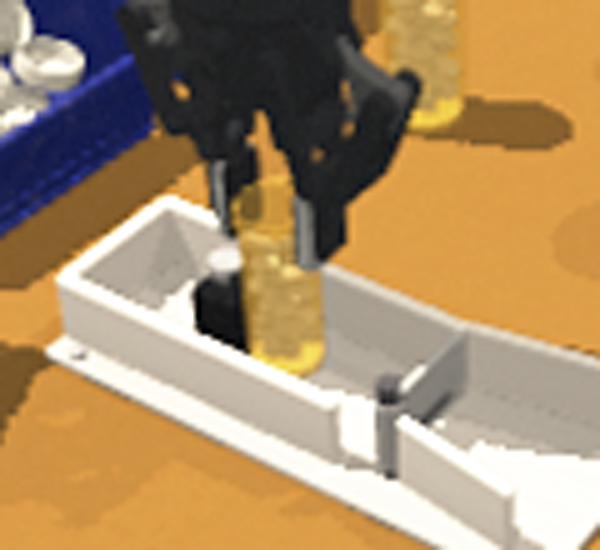

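The vial is against the V, near upright, with the gate shut. I'll ease the push off, then release in steps.

```bash
H='python3 -c "from h import *;here()"'
python3 -m jog '[[[0,-0.08,0,0],[0,-0.12,0,0],[0,-0.12,0,0]]]' - 20 >/dev/null; eval $H
python3 -m jog '[[[0,0,0,0],[0,0,0,0],[0,0,0,0]]]' 4.0|tail -3; eval $H
```

```text
lane mm [ 77.4   0.2 140.1] F [-3.8  -1.34  2.97] T [-0.29  0.66 -0.03]
ft_force: [0.3, -0.1, -0.4]
opening: 0.04
grip_force: 0.0
lane mm [ 77.5   0.5 140. ] F [ 0.31 -0.14 -0.35] T [0.01 0.06 0.02]
```

```bash
python3 -m jog '[[[0,0,0,0],[0,0,0,0],[0,0,0,0]]]' 6.5|tail -2
python3 -m jog '[[[0,0,-1,0],[0,0,-3,0],[0,0,-6,0],[0,0,-10,0],[0,0,-14,0]]]'|head -2
python3 -m jog '[[[0,-5,0,0],[0,-10,0,0],[0,-15,0,0],[0,-18,0,0]]]'|head -2
python3 -c "
from h import *
import cv2
c=r.camera('scene');i=c['pixels'];a=cv2.resize(i[190:290,180:260],None,fx=5,fy=5,interpolation=2)
t=r.camera('top');b=cv2.resize(t['pixels'][145:245,195:260],None,fx=5,fy=5,interpolation=2)
for x in(.074,.077,.08): print(x,[((proj(q,[*lane(x),z])-o)*5).tolist() for q,o in((c,[180,190]),(t,[195-80,145])) for z in (.006,.09)])
cv2.imwrite('pics/s6.png',np.hstack([a,b]))"
```

```text
opening: 0.0651
grip_force: 0.0
clock: 14.5
position: [0.6014, 0.0471, 0.2818]
clock: 15.0
position: [0.419, 0.0486, 0.2806]
0.074 [[237.5, 359.00000000000006], [227.00000000000003, 202.99999999999997], [564.5, 250.49999999999997], [535.5, 225.0]]
0.077 [[232.00000000000003, 356.50000000000006], [220.99999999999994, 200.99999999999994], [565.0, 243.49999999999994], [535.5, 217.00000000000003]]
0.08 [[226.50000000000006, 354.00000000000006], [215.0, 198.49999999999994], [565.0, 235.99999999999994], [536.0, 209.50000000000003]]
```

View pics/s6.png

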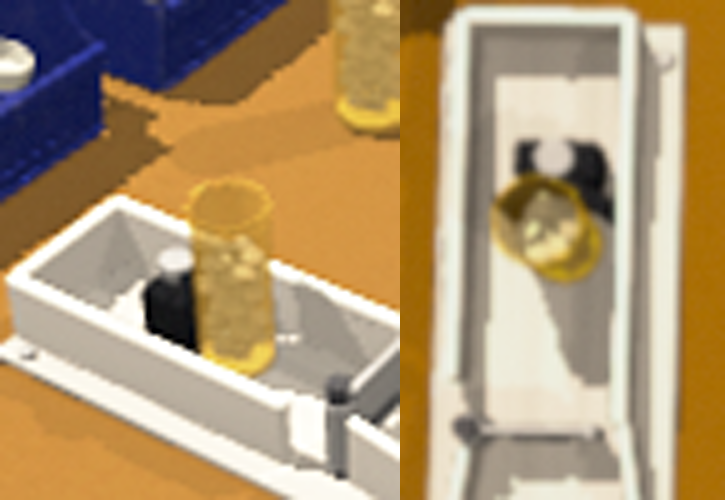

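The vial stands upright against the V at about x = 76 mm, y ≈ 0, and the gate is shut. That agrees with the felt contact at about 77 mm, so I'm handing it in.

```bash
python3 -c "
from workcell import r
print(r.hand_in())"
```

```text
the job is handed in; nothing more can be done
None
```

I pushed the amber vial through the gate and let go of it standing upright against the V stop, with the gate shut behind it. I handed the job in at about 15 s, and no verdict was returned.

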